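Hang the brass valve on the spring scale

TASK

Pick up the brass valve body by its bail and hang it by that bail on the hook of the blue spring scale. Ease the load onto the hook without driving it down to its bottom stop, let go, move clear and wait until the valve has stopped bouncing and swinging, so that its weight can be read. Leave the grey valve body where it stands.

Things in the scene. Friction and masses are not known exactly. Their poses are not given: they have to be found in the camera images.
- brass_valve_center (a point): Brass-yellow valve body, ~0.35 kg, 110 mm tall: round body 50 high, ports along x (74 over all). Rigid steel bail on top, a strap arch in its y-z plane: 36 wide outside (y), 30 inside, strap 12 wide (x). Legs upright to 98 above the foot, crown's inner side at 107; open window 50 to 107. Grip across the legs (y), 80 above the foot. Point: on the axis, half-way up (55 above foot); z up.
- grey_valve_center (a point): The other valve body, the same shape and size (110 mm tall, with the same steel bail) but painted grey; it stands on the bench and is to be left alone. Point: on its axis, half-way up, 55 mm above its foot; z up.
- hook_seat (a point): Hook of the blue spring scale: level round prong, 7 mm thick, 203 mm above the bench at rest, nothing above it. Point: on its upper side, mid-seat; z up, x along the prong, from its free end to the scale housing. Free end 38 mm off in -x, turned up 16 mm; level from 25 in -x to the plunger at 107 in +x. Housing 132 high, 100 wide, from 82 in +x; base 12 high below. Bail goes over the free end in +x.
- scale_hook (a joint): How far the hook is pulled down from rest, in m: 0 unloaded, 0.060 at the bottom stop. Spring 170 N/m, lightly damped: it bounces for a second or two after release. The brass valve alone pulls it down by 0.014 to 0.024.

How it is judged:
By the outcome, as a careful person would: the job done as asked, in the order asked, and still so for the second after the job is handed in, with the robot touching nothing.
It also fails if it takes over 56 s, if anything falls off the work surface, if the arm or the gripper's body presses on something with over 40 N, if the wrist force passes 120 N, or if a joint passes its speed limit or range.

ROBOT

A 6-joint arm with a two-finger parallel gripper is mounted at the origin on a cart in front of the work surface, level with it; the furniture and walls round the work are solid. World frame = base frame: x ahead of the robot, y to its left, z up, the work surface at z = 0. Lengths are in m, angles in rad, forces in N, time in s.
With the tool pointing down it reaches from about 0.35 to 0.85 m from the base axis. Payload 8.1 kg.
Tool frame: the origin (TCP) lies midway between the tips of the shut fingers; the grasp point (between the pads) lies 19 mm behind it; z points along the fingers, y is the line along which they close (so a half turn about z gives the same grasp; the last joint's range is limited). The gripper opens to 93 mm and grips with 3 to 60 N. Pads are 15 mm wide; open, the fingers measure 128 mm over their backs; the gripper's body (75 mm by 188 mm) begins 65 mm behind the grasp point.
Start: joints at [-1.276, 0.13, 1.488, -0, 1.523, -0.085], TCP at [0.222, -0.557, 0.219] pointing down, gripper open.
Joint ranges: [-2.96, 2.96], [-0.89, 2.26], [0.02, 2.5], [-1.34, 4.48], [0, 2.73], [-2.66, 2.66]. Speed limits (rad/s): [2.39, 2.39, 2.79, 3.14, 3.14, 3.14].

INTERFACE

Orientations are given as a unit quaternion [x, y, z, w].
In Python, from station import manip gives the robot as it stands.
- The arm moves only by the tool move_arm, never from a script. Its argument "commands" is a list of rows, each an object of numbers: "dx", "dy", "dz": the shift along the tool's x, y, z in mm; "roll": the turn about the tool's z in rad; "gripper": the finger opening in mm, from 0 to 93. In form: [{"dx": .., "dy": .., "dz": .., "roll": .., "gripper": ..}, ...]. A call has 1 to 5 rows; each row is the pose to reach, as a shift and turn from the pose commanded when the call began, along the tool's axes at that moment; what a row does not reach only later rows make up. A row lasts 1/10 s, in which the tool goes at most 50 mm and 8.59 degrees, less where a joint would pass 70% of its speed; a pose out of reach is approached as far as the arm can. A call with a gripper value outside its range is refused whole. The fingers move at their own pace and stop on an object; "force" is the grip in N (left out, the last holds). Time passes only in rows, so rows that repeat a pose let the fingers close. It gives the time, the measured TCP pose, the force, the opening and the grip force at its end, in the units of the state.
- manip.get_obs(): the state, without advancing time (a new reading comes with each control period).
- manip.grab_frame(name): name is "scene" or "top"; returns (picture, depth): 480x640x3 uint8, red, green, blue; 480x640 float32, m along the optical axis (not along the pixel's ray), 0 where there is no reading.
- manip.camera_model(name): a dict with "intrinsics" (3x3 intrinsics, pixels), "rvec" (rotation vector, rad) and "tvec" (3), from world to camera coordinates, as OpenCV has them. Camera axes: x right, y down, z forward; pixel columns grow to the right and rows downward; lengths in m; the calibration is good to about 2 mm. A picture is of the moment at which its call begins. camera_model takes no time and is no camera call.
- manip.sign_off(): hands the job in; it is judged then, once.
The state is a dict: "time": time; "q": joint angles; "qvel": joint speeds; "joint_torque": joint torques, N m; "position": TCP position; "tool_rot": TCP orientation; "contact_force": force on the tool from outside, world axes, zero at the start; "wrist_torque": the same for the moment, N m; "gripper_width": finger opening in m; "gripper_force": force on a finger pad.
Only numpy, scipy, OpenCV 4.12 (cv2) and the standard library are available. Lean on these libraries where they do the work, as an engineer would, in place of code of your own. Each camera call takes 0.05 s, during which the arm holds its last target. There are 200 camera calls.

## Working session

There is one attempt and no reset: what is moved stays moved. The work goes in short steps, Python scripts to look and compute and a tool call to move; the robot and the scene stay as the last step left them, time stands still between calls to the robot, and variables do not carry over. Pictures are saved under pics/ and viewed, at most 10 in all, crops included, and the job is handed in when it is done.

Besides the shell and the picture viewer there is one more tool, called by a JSON object that holds its "fn" and its "kwargs", one argument or row to a line. move_arm: Moves the arm, as the interface text tells. Its arguments: {"type":"object","properties":{"commands":{"type":"array","items":{"type":"object","properties":{"dx":{"type":"number"},"dy":{"type":"number"},"dz":{"type":"number"},"roll":{"type":"number"},"gripper":{"type":"number"}}}},"force":{"type":"number"}},"required":["commands"]}

```bash
mkdir -p pics
cat > h.py <<'E'
from station import manip
import cv2, numpy as np
from scipy.spatial.transform import Rotation as R
def grab(n):
    p,d=manip.grab_frame(n); c=manip.camera_model(n)
    K=np.array(c["intrinsics"]); Rm=cv2.Rodrigues(np.array(c["rvec"],float))[0]; t=np.array(c["tvec"],float).ravel()
    return p,d,K,Rm,t
def cloud(d,K,Rm,t):
    v,u=np.mgrid[:d.shape[0],:d.shape[1]]
    pc=np.stack([(u-K[0,2])/K[0,0]*d,(v-K[1,2])/K[1,1]*d,d],-1)
    w=(pc-t)@Rm
    w[d<=0]=np.nan
    return w
E
python3 - <<'E'
from h import *
for n in("scene","top"):
    p,d,K,Rm,t=grab(n); cv2.imwrite(f"pics/{n}0.png",p[:,:,::-1]); np.savez(f"{n}0.npz",p=p,d=d,K=K,R=Rm,t=t)
    print(n,K[0,0],-Rm.T@t,Rm[2])
o=manip.get_obs();print(o["time"],o["position"],R.from_quat(o["tool_rot"]).as_matrix().round(3))
E
```

```text
scene 560.9004395302775 [0.13743367 0.87222903 1.04687318] [ 0.32419551 -0.63401489 -0.70208432]
top 587.0592192598992 [0.40538417 0.01370317 1.38059035] [ 0.11676093  0.02485895 -0.99284889]
0.1 [ 0.2223037  -0.55675677  0.21769391] [[ 0.929  0.371 -0.   ]
 [ 0.371 -0.929  0.002]
 [ 0.    -0.002 -1.   ]]
```

View pics/scene0.png

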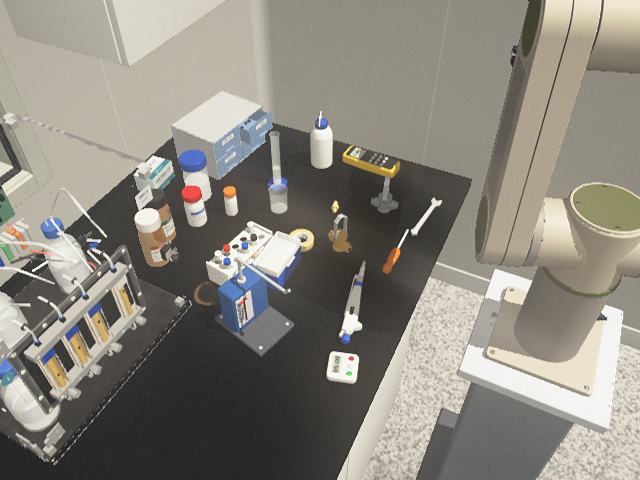

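View pics/top0.png

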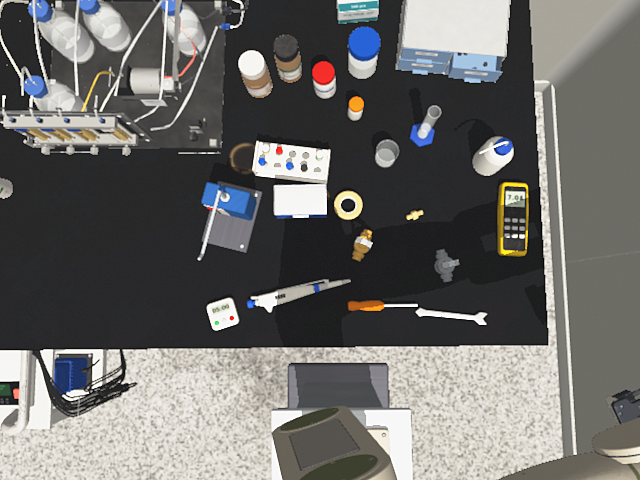

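The scene view shows the brass valve at (341,235), the grey one at (385,200), and the blue scale at (243,300) with its prong running to (288,291). In the top view they are at (363,245), (445,265) and (228,200), with the hook's free end near (200,257).

Run:
```python
from h import *
W={}
for n in("scene","top"):
    z=np.load(n+"0.npz"); p=z["p"]; w=cloud(z["d"],z["K"],z["R"],z["t"]); W[n]=w
    hsv=cv2.cvtColor(p,cv2.COLOR_RGB2HSV)
    box={"scene":(318,195,366,262),"top":(335,220,390,275)}[n]
    m=np.zeros(p.shape[:2],bool); m[box[1]:box[3],box[0]:box[2]]=1
    q=w[m&(w[...,2]>.008)]
    print(n,"valve pts",len(q))
    for lo,hi in((.01,.05),(.055,.095),(.095,.12)):
        s=q[(q[:,2]>lo)&(q[:,2]<hi)]
        if len(s)>2: print(lo,len(s),s.mean(0).round(4),s.min(0).round(4),s.max(0).round(4))
    s=q[q[:,2]>.07]
    if len(s)>5:
        r=cv2.minAreaRect(s[:,:2].astype(np.float32)*1000); print("bail rect",r)
    b={"scene":(225,250,300,340),"top":(185,175,265,265)}[n]
    m[:]=0; m[b[1]:b[3],b[0]:b[2]]=1
    blue=(hsv[...,0]>100)&(hsv[...,0]<125)&(hsv[...,1]>120)&m
    s=w[blue]; s=s[s[:,2]>.13]; print("blue top",len(s),cv2.minAreaRect(s[:,:2].astype(np.float32)*1000),np.nanmax(s[:,2]))
    s=w[m]; s=s[s[:,2]>.18]; print("prong",len(s)); 
    if len(s): 
        o=np.argsort(s[:,0]); print(s[o][::max(1,len(o)//25)].round(3).tolist())
        vx,vy,x0,y0=cv2.fitLine(s[:,:2].astype(np.float32),cv2.DIST_HUBER,0,.001,.001).ravel(); print("line",vx,vy,x0,y0)
c=[cv2.resize(np.load("top0.npz")["p"][170:290,180:400],None,fx=3.6,fy=3.6,interpolation=2),]
c.append(cv2.resize(np.load("scene0.npz")["p"][190:360,205:405][:,:],None,fx=3.96,fy=3.96,interpolation=2))
cv2.imwrite("pics/c1.png",cv2.resize(c[0],(792,432))[:,:,::-1]); cv2.imwrite("pics/c2.png",cv2.resize(c[1],(700,595))[:,:,::-1])
```

```text
scene valve pts 536
0.01 359 [ 0.5248 -0.0592  0.0297] [ 0.4417 -0.1969  0.0102] [ 0.6009 -0.0227  0.05  ]
0.055 82 [ 0.5227 -0.0531  0.074 ] [ 0.5113 -0.0707  0.0555] [ 0.5352 -0.0331  0.0949]
0.095 57 [ 0.5247 -0.0485  0.1037] [ 0.5123 -0.0675  0.0954] [ 0.5336 -0.0348  0.1109]
bail rect ((523.872314453125, -52.74489212036133), (37.56887435913086, 15.163582801818848), 69.46049499511719)
blue top 247 ((619.2251586914062, 247.82394409179688), (94.99054718017578, 47.21211242675781), 76.31731414794922) 0.13520056966841115
prong 241
[[0.481, 0.282, 0.212], [0.485, 0.287, 0.212], [0.491, 0.284, 0.208], [0.498, 0.278, 0.201], [0.504, 0.277, 0.203], [0.508, 0.273, 0.199], [0.514, 0.27, 0.199], [0.519, 0.276, 0.2], [0.524, 0.271, 0.204], [0.53, 0.273, 0.202], [0.536, 0.271, 0.2], [0.541, 0.27, 0.2], [0.547, 0.268, 0.201], [0.553, 0.265, 0.2], [0.559, 0.263, 0.199], [0.564, 0.259, 0.201], [0.569, 0.262, 0.201], [0.575, 0.26, 0.199], [0.582, 0.259, 0.204], [0.587, 0.254, 0.202], [0.592, 0.254, 0.197], [0.599, 0.255, 0.201], [0.605, 0.252, 0.198], [0.612, 0.249, 0.2], [0.616, 0.247, 0.191], [0
[... 581 characters left out ...]
30847167969) 0.20204075950940917
prong 262
[[0.484, 0.278, 0.215], [0.49, 0.278, 0.216], [0.494, 0.271, 0.208], [0.501, 0.272, 0.205], [0.505, 0.269, 0.199], [0.511, 0.268, 0.203], [0.517, 0.266, 0.206], [0.523, 0.266, 0.203], [0.527, 0.267, 0.202], [0.533, 0.265, 0.2], [0.54, 0.265, 0.201], [0.545, 0.26, 0.206], [0.55, 0.263, 0.202], [0.555, 0.259, 0.204], [0.562, 0.255, 0.202], [0.567, 0.252, 0.206], [0.572, 0.253, 0.201], [0.578, 0.253, 0.2], [0.584, 0.249, 0.201], [0.59, 0.248, 0.206], [0.595, 0.245, 0.202], [0.602, 0.25, 0.197], [0.607, 0.246, 0.205], [0.612, 0.24, 0.207], [0.619, 0.241, 0.204], [0.623, 0.238, 0.206], [0.626, 0.237, 0.2]]
line 0.9654788 -0.26048177 0.55621004 0.25808686
```

View pics/c1.png

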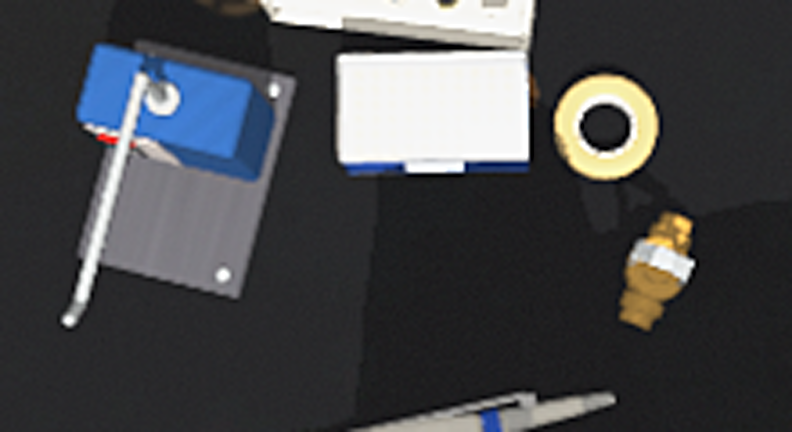

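View pics/c2.png

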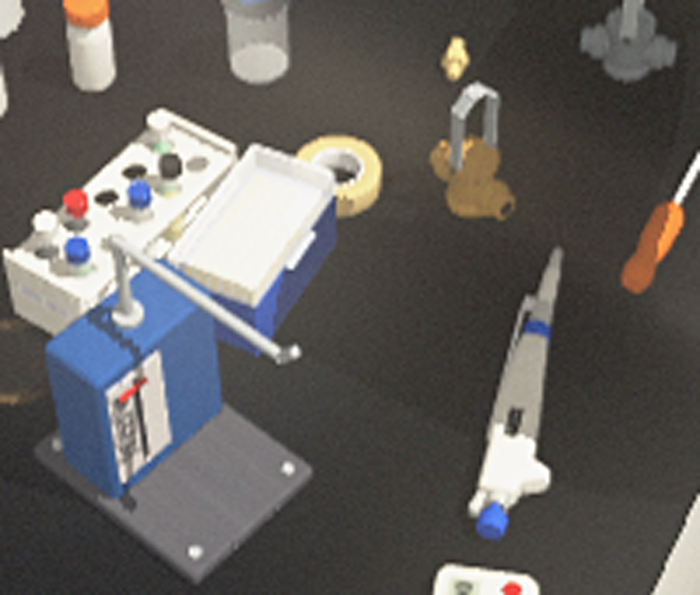

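The crops show the bail strap at about (665,265) in the top crop, and the prong running from (145,75) to its upturned end at (70,320). The scene crop has the crown at (477,92) and the prong end at (290,352). The two views differ by about 5 mm, so I'll triangulate.

```bash
cat >> h.py <<'E'
def tri(pairs): # pairs of (K,R,t,(u,v)) -> point, gap
    A=[];
    P=[np.array(K)@np.c_[Rm,t] for K,Rm,t,_ in pairs]
    X=cv2.triangulatePoints(P[0],P[1],np.array(pairs[0][3],float).reshape(2,1),np.array(pairs[1][3],float).reshape(2,1)).ravel()
    X=X[:3]/X[3]
    res=[]
    for p,pr in zip(P,pairs):
        y=p@np.r_[X,1]; res.append((y[:2]/y[2]-np.array(pr[3])).round(1))
    return X.round(4),res
E
python3 - <<'E'
from h import *
Z={n:np.load(n+"0.npz") for n in("scene","top")}
cen={}
for n,b,pb,bb in(("scene",(318,195,366,262),(225,250,300,340),(300,262,335,330)),("top",(335,220,390,275),(185,175,265,265),(265,220,330,270))):
    z=Z[n];w=cloud(z["d"],z["K"],z["R"],z["t"]);hsv=cv2.cvtColor(z["p"],cv2.COLOR_RGB2HSV)
    s=w[bb[1]:bb[3],bb[0]:bb[2]].reshape(-1,3); print(n,"bench z",np.nanmedian(s[:,2]))
    m=np.zeros(w.shape[:2],bool);m[b[1]:b[3],b[0]:b[2]]=1
    g=m&(hsv[...,1]<70)&(hsv[...,2]>90)&(w[...,2]>.055)
    v,u=np.nonzero(g&(w[...,2]>.1)); print("crown px",len(u),u.mean(),v.mean(),u.min(),u.max(),v.min(),v.max()); a=(u.mean(),v.mean())
    m[:]=0;m[pb[1]:pb[3],pb[0]:pb[2]]=1
    v,u=np.nonzero(m&(w[...,2]>.18)&(hsv[...,1]<90))
    l=cv2.fitLine(np.c_[u,v].astype(np.float32),cv2.DIST_HUBER,0,.01,.01).ravel(); print("prong px",l)
    # tip
    i=np.argsort(w[v,u,0])[:12]; print("tip",u[i].mean(),v[i].mean())
    cen[n]=(a,(u[i].mean(),v[i].mean()),l)
pr=lambda k:[(Z[n]["K"],Z[n]["R"],Z[n]["t"],cen[n][k]) for n in("scene","top")]
print("crown",tri(pr(0))); print("tip",tri(pr(1)))
# prong axis line: intersect the two view planes
N=[];D=[]
for n in("scene","top"):
    z=Z[n];l=cen[n][2]; P=z["K"]@np.c_[z["R"],z["t"]]
    L=np.array([l[1],-l[0],l[0]*l[3]-l[1]*l[2]]); pl=L@P; s=np.linalg.norm(pl[:3]); N.append(pl[:3]/s);D.append(pl[3]/s)
d=np.cross(*N); d/=d[np.argmax(abs(d))]; print("prong dir",d/np.linalg.norm(d))
for x in(.5,.52,.56,.6): print(x,np.linalg.solve(np.array(N)[:,1:],[-D[i]-N[i][0]*x for i in(0,1)]).round(4))
E
```

```text
scene bench z -0.002322762425704421
crown px 43 339.6744186046512 217.37209302325581 335 346 214 222
prong px [  0.82969314   0.5582198  262.0136     275.81894   ]
tip 288.5 290.5833333333333
top bench z -0.00040504107652402407
crown px 79 364.1392405063291 241.77215189873417 356 371 237 247
prong px [  0.27224895  -0.96222687 209.9333     225.40096   ]
tip 199.5 258.5
crown (array([ 0.527 , -0.0592,  0.0971]), [array([0.1, 0. ]), array([-0. , -0.1])])
tip (array([0.4868, 0.2784, 0.2059]), [array([-0.4, -0.1]), array([0.1, 0.3])])
prong dir [ 0.96600576 -0.25597935 -0.03615848]
0.5 [0.2753 0.1969]
0.52 [0.27   0.1962]
0.56 [0.2594 0.1947]
0.6 [0.2488 0.1932]
```

{"fn": "move_arm", "kwargs": {
  "commands": [
    {"dx": 40, "dy": -30, "gripper": 93},
    {"dx": 80, "dy": -60},
    {"dx": 120, "dy": -90},
    {"dx": 160, "dy": -120},
    {"dx": 200, "dy": -150}
  ]
}}

```text
invalid input at $.commands[0]: expected keys dx, dy, dz, roll, gripper
```

{"fn": "move_arm", "kwargs": {
  "commands": [
    {"dx": 40, "dy": -30},
    {"dx": 80, "dy": -60},
    {"dx": 120, "dy": -90},
    {"dx": 160, "dy": -120},
    {"dx": 200, "dy": -150}
  ]
}}

```text
invalid input at $.commands[0]: expected keys dx, dy, dz, roll, gripper
```

{"fn": "move_arm", "kwargs": {
  "commands": [
    {"dx": 40, "dy": -30, "roll": 0.14},
    {"dx": 67, "dy": -52, "roll": 0.28},
    {"dx": 67, "dy": -52, "roll": 0.42},
    {"dx": 67, "dy": -52, "roll": 0.56},
    {"dx": 67, "dy": -52, "roll": 0.7}
  ]
}}

```text
invalid input at $.commands[0]: expected keys dx, dy, dz, roll, gripper
```

{"fn": "move_arm", "kwargs": {
  "commands": [
    {"roll": 0.08},
    {"roll": 0.08},
    {"roll": 0.08}
  ]
}}

```text
invalid input at $.commands[0]: expected keys dx, dy, dz, roll, gripper
```

Run:
```python
from h import *
o=manip.get_obs();print(o["time"],o["position"],R.from_quat(o["tool_rot"]).as_matrix().round(3),o["gripper_width"],o["q"],o["contact_force"])
a=[]
for n in("scene","top"):
    p,d,K,Rm,t=grab(n); P=K@np.c_[Rm,t]; y=P@np.r_[o["position"],1]; y=(y[:2]/y[2]); print(n,y)
    c=p[150:290,270:420] if n=="scene" else p[180:320,290:440]
    a.append(cv2.resize(c,(396,370),interpolation=2))
cv2.imwrite("pics/a1.png",np.hstack(a)[:,:,::-1])
```

```text
0.1 [ 0.2223037  -0.55675677  0.21769391] [[ 0.929  0.371 -0.   ]
 [ 0.371 -0.929  0.002]
 [ 0.    -0.002 -1.   ]] 0.0929509464255417 [-1.27641986e+00  1.31100610e-01  1.48915123e+00  4.58062025e-06
  1.52298891e+00 -8.54302872e-02] [ 0.53609729 -0.70241082  0.42522123]
scene [520.00944855 105.60080499]
top [632.48587268 391.07185522]
```

View pics/a1.png

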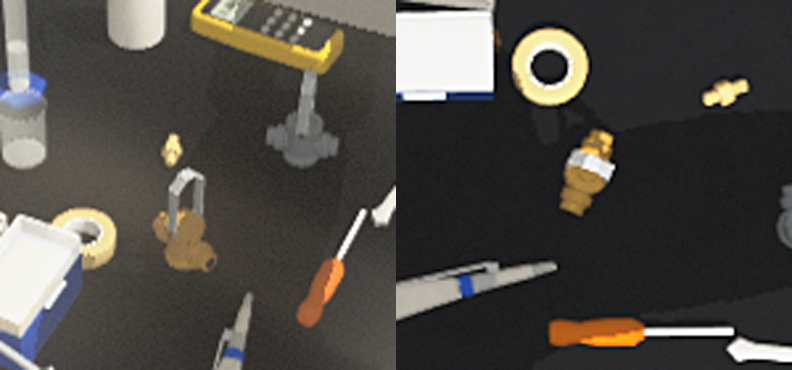

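The arm has not moved because every row needs all five keys; the picture is the same scene as before, with the valve bail at (185,180) and (590,165).

{"fn": "move_arm", "kwargs": {
  "commands": [
    {"dx": 40, "dy": -30, "dz": 0, "roll": 0, "gripper": 93},
    {"dx": 80, "dy": -60, "dz": 0, "roll": 0, "gripper": 93},
    {"dx": 120, "dy": -90, "dz": 0, "roll": 0, "gripper": 93},
    {"dx": 160, "dy": -120, "dz": 0, "roll": 0, "gripper": 93},
    {"dx": 200, "dy": -150, "dz": 0, "roll": 0, "gripper": 93}
  ]
}}

```text
time: 0.7
position: [0.3531, -0.342, 0.2185]
tool_rot: [0.982, 0.189, 0.0, 0.0]
contact_force: [-0.2, -1.2, 0.0]
gripper_width: 0.0926
gripper_force: 0.0
```

{"fn": "move_arm", "kwargs": {
  "commands": [
    {"dx": 40, "dy": -30, "dz": 0, "roll": 0, "gripper": 93},
    {"dx": 80, "dy": -60, "dz": 0, "roll": 0, "gripper": 93},
    {"dx": 120, "dy": -90, "dz": 0, "roll": 0, "gripper": 93},
    {"dx": 160, "dy": -120, "dz": 0, "roll": 0, "gripper": 93},
    {"dx": 200, "dy": -150, "dz": 0, "roll": 0, "gripper": 93}
  ]
}}

```text
time: 1.2
position: [0.4834, -0.1284, 0.2187]
tool_rot: [0.982, 0.189, 0.0, 0.0]
contact_force: [1.7, -0.5, 0.1]
gripper_width: 0.0931
gripper_force: 0.0
```

{"fn": "move_arm", "kwargs": {
  "commands": [
    {"dx": 40, "dy": -30, "dz": 0, "roll": 0.14, "gripper": 93},
    {"dx": 67, "dy": -52, "dz": 0, "roll": 0.28, "gripper": 93},
    {"dx": 67, "dy": -52, "dz": 0, "roll": 0.42, "gripper": 93},
    {"dx": 67, "dy": -52, "dz": 0, "roll": 0.56, "gripper": 93},
    {"dx": 67, "dy": -52, "dz": 0, "roll": 0.7, "gripper": 93}
  ]
}}

```text
time: 1.7
position: [0.5257, -0.0565, 0.2183]
tool_rot: [0.987, -0.162, -0.0, 0.0]
contact_force: [0.2, 0.2, 0.8]
gripper_width: 0.0933
gripper_force: 0.0
```

{"fn": "move_arm", "kwargs": {
  "commands": [
    {"dx": 0, "dy": 0, "dz": 0, "roll": 0.08, "gripper": 93},
    {"dx": 0, "dy": 0, "dz": 0, "roll": 0.08, "gripper": 93},
    {"dx": 0, "dy": 0, "dz": 0, "roll": 0.08, "gripper": 93}
  ]
}}

```text
time: 2.0
position: [0.5256, -0.0572, 0.2185]
tool_rot: [0.98, -0.197, -0.0, -0.0]
contact_force: [0.3, -0.6, 0.4]
gripper_width: 0.0929
gripper_force: 0.0
```

Run:
```python
from h import *
o=manip.get_obs();print(o["time"],o["position"],R.from_quat(o["tool_rot"]).as_matrix().round(3),o["gripper_width"],o["q"],o["contact_force"])
a=[]
for n in("scene","top"):
    p,d,K,Rm,t=grab(n); P=K@np.c_[Rm,t]; y=P@np.r_[o["position"],1]; y=(y[:2]/y[2]); print(n,y)
    c=p[110:250,270:420] if n=="scene" else p[180:320,290:440]
    a.append(cv2.resize(c,(396,370),interpolation=2))
cv2.imwrite("pics/a2.png",np.hstack(a)[:,:,::-1])
```

```text
2.0 [ 0.52559243 -0.05718426  0.21850067] [[ 0.922 -0.387 -0.   ]
 [-0.387 -0.922  0.   ]
 [-0.     0.    -1.   ]] 0.09289484951587959 [-2.05375754e-01 -6.26721018e-02  1.68590002e+00  1.11709603e-05
  1.51859097e+00  1.76302466e+00] [ 0.29603435 -0.55062563  0.35112184]
scene [341.57277272 179.87673089]
top [366.48750392 236.60322148]
```

View pics/a2.png

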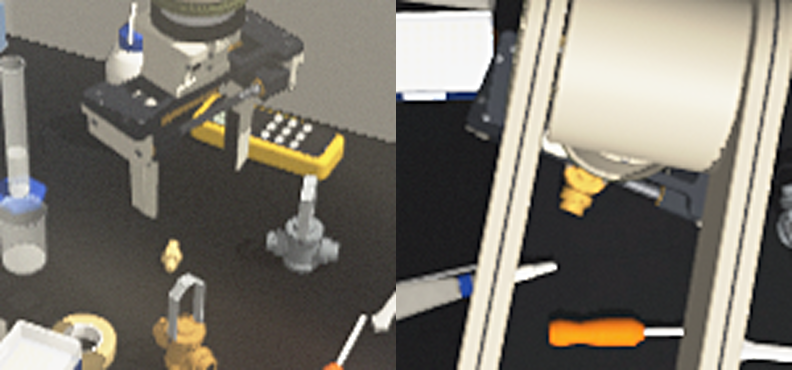

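The gripper hangs over the valve: finger tips at (145,215) and (240,165), their midpoint near where the TCP should project, and the bail below at (187,285) lined up with the closing line. I'm going down to grasp.

{"fn": "move_arm", "kwargs": {
  "commands": [
    {"dx": 0, "dy": 0, "dz": 40, "roll": 0, "gripper": 93},
    {"dx": 0, "dy": 0, "dz": 80, "roll": 0, "gripper": 93},
    {"dx": 0, "dy": 0, "dz": 110, "roll": 0, "gripper": 93},
    {"dx": 0, "dy": 0, "dz": 135, "roll": 0, "gripper": 93},
    {"dx": 0, "dy": 0, "dz": 157, "roll": 0, "gripper": 93}
  ]
}}

```text
time: 2.6
position: [0.525, -0.0571, 0.0599]
tool_rot: [0.98, -0.198, -0.001, -0.0]
contact_force: [-1.1, 0.2, 0.2]
gripper_width: 0.0932
gripper_force: 0.0
```

{"fn": "move_arm", "kwargs": {
  "commands": [
    {"dx": 0, "dy": 0, "dz": 0, "roll": 0, "gripper": 70},
    {"dx": 0, "dy": 0, "dz": 0, "roll": 0, "gripper": 55},
    {"dx": 0, "dy": 0, "dz": 0, "roll": 0, "gripper": 45},
    {"dx": 0, "dy": 0, "dz": 0, "roll": 0, "gripper": 40},
    {"dx": 0, "dy": 0, "dz": 0, "roll": 0, "gripper": 37}
  ],
  "force": 25
}}

```text
time: 3.1
position: [0.5266, -0.0574, 0.0629]
tool_rot: [0.98, -0.199, 0.001, 0.0]
contact_force: [-0.5, -0.5, 0.2]
gripper_width: 0.0573
gripper_force: 0.0
```

{"fn": "move_arm", "kwargs": {
  "commands": [
    {"dx": 0, "dy": 0, "dz": 0, "roll": 0, "gripper": 30},
    {"dx": 0, "dy": 0, "dz": 0, "roll": 0, "gripper": 30},
    {"dx": 0, "dy": 0, "dz": 0, "roll": 0, "gripper": 30},
    {"dx": 0, "dy": 0, "dz": 0, "roll": 0, "gripper": 30},
    {"dx": 0, "dy": 0, "dz": 0, "roll": 0, "gripper": 30}
  ]
}}

```text
time: 3.6
position: [0.5258, -0.0572, 0.0618]
tool_rot: [0.98, -0.199, 0.0, -0.0]
contact_force: [0.8, 0.9, 1.6]
gripper_width: 0.0358
gripper_force: 25.0
```

{"fn": "move_arm", "kwargs": {
  "commands": [
    {"dx": 0, "dy": 0, "dz": -15, "roll": 0, "gripper": 30},
    {"dx": 0, "dy": 0, "dz": -45, "roll": 0, "gripper": 30},
    {"dx": 0, "dy": 0, "dz": -85, "roll": 0, "gripper": 30},
    {"dx": 0, "dy": 0, "dz": -125, "roll": 0, "gripper": 30},
    {"dx": 0, "dy": 0, "dz": -150, "roll": 0, "gripper": 30}
  ]
}}

```text
time: 4.1
position: [0.5263, -0.0574, 0.2157]
tool_rot: [0.98, -0.199, 0.002, 0.0]
contact_force: [1.2, 0.2, -4.5]
gripper_width: 0.0359
gripper_force: 25.0
```

{"fn": "move_arm", "kwargs": {
  "commands": [
    {"dx": -15, "dy": -20, "dz": 0, "roll": 0, "gripper": 30},
    {"dx": -40, "dy": -52, "dz": 0, "roll": 0, "gripper": 30},
    {"dx": -65, "dy": -85, "dz": 0, "roll": 0, "gripper": 30},
    {"dx": -90, "dy": -118, "dz": 0, "roll": 0, "gripper": 30},
    {"dx": -115, "dy": -151, "dz": 0, "roll": 0, "gripper": 30}
  ]
}}

```text
time: 4.6
position: [0.4775, 0.1279, 0.212]
tool_rot: [0.98, -0.199, -0.0, 0.0]
contact_force: [0.2, 0.1, -4.8]
gripper_width: 0.0357
gripper_force: 25.0
```

{"fn": "move_arm", "kwargs": {
  "commands": [
    {"dx": -25, "dy": -33, "dz": 0, "roll": -0.03, "gripper": 30},
    {"dx": -50, "dy": -66, "dz": 0, "roll": -0.07, "gripper": 30},
    {"dx": -75, "dy": -100, "dz": 0, "roll": -0.1, "gripper": 30},
    {"dx": -95, "dy": -124, "dz": 0, "roll": -0.12, "gripper": 30},
    {"dx": -104, "dy": -136, "dz": 0, "roll": -0.138, "gripper": 30}
  ]
}}

```text
time: 5.1
position: [0.4342, 0.2946, 0.2119]
tool_rot: [0.992, -0.129, -0.001, -0.0]
contact_force: [-0.5, -0.9, -3.4]
gripper_width: 0.0358
gripper_force: 25.0
```

{"fn": "move_arm", "kwargs": {
  "commands": [
    {"dx": 0, "dy": 0, "dz": 0, "roll": 0, "gripper": 30},
    {"dx": 0, "dy": 0, "dz": 0, "roll": 0, "gripper": 30},
    {"dx": 0, "dy": 0, "dz": 0, "roll": 0, "gripper": 30}
  ]
}}

```text
time: 5.4
position: [0.4362, 0.2913, 0.2117]
tool_rot: [0.991, -0.131, 0.0, 0.0]
contact_force: [0.1, -0.2, -4.0]
gripper_width: 0.0357
gripper_force: 25.0
```

Run:
```python
from h import *
o=manip.get_obs();print(o["time"],o["position"],R.from_quat(o["tool_rot"]).as_matrix().round(3),o["gripper_width"],o["q"],o["contact_force"])
a=[]
for n in("scene","top"):
    p,d,K,Rm,t=grab(n); P=K@np.c_[Rm,t]; y=P@np.r_[o["position"],1]; y=(y[:2]/y[2]); print(n,y)
    np.savez(f"{n}1.npz",p=p,d=d,K=K,R=Rm,t=t)
    c=p[200:370,205:375] if n=="scene" else p[150:320,120:290]
    a.append(cv2.resize(c,(400,400),interpolation=2))
cv2.imwrite("pics/a3.png",np.hstack(a)[:,:,::-1])
```

```text
5.4 [0.4361766  0.29128836 0.21165263] [[ 0.965 -0.261 -0.   ]
 [-0.261 -0.965 -0.001]
 [ 0.     0.001 -1.   ]] 0.03570433546270912 [ 4.91429806e-01 -7.08175652e-02  1.70615737e+00 -5.54940632e-04
  1.50663288e+00  2.32587886e+00] [ 0.11313065 -0.21004694 -4.02641609]
scene [308.60026008 302.67505819]
top [192.27974823 284.08856648]
```

View pics/a3.png

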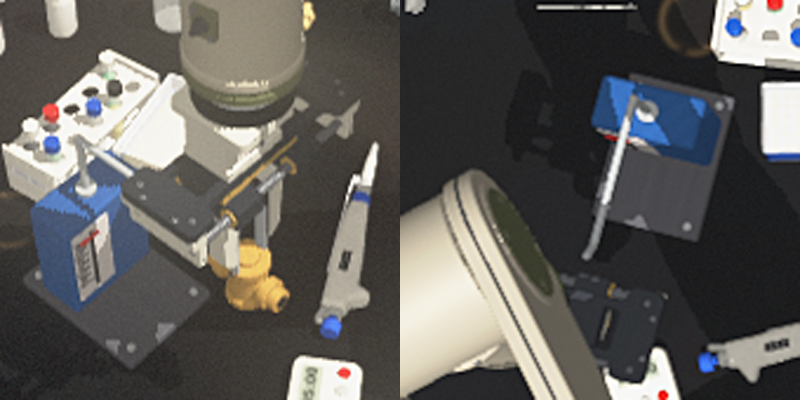

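The valve hangs upright in the gripper (brass body at (250,280) left) just short of the prong's free end ((590,255) right), and it lines up with the prong. I'll lower to insertion height and slide it in.

{"fn": "move_arm", "kwargs": {
  "commands": [
    {"dx": 0, "dy": 0, "dz": 10, "roll": 0, "gripper": 30},
    {"dx": 0, "dy": 0, "dz": 20, "roll": 0, "gripper": 30},
    {"dx": 0, "dy": 0, "dz": 24, "roll": 0, "gripper": 30},
    {"dx": 0, "dy": 0, "dz": 24, "roll": 0, "gripper": 30},
    {"dx": 10, "dy": 0, "dz": 24, "roll": 0, "gripper": 30}
  ]
}}

```text
time: 6.0
position: [0.4449, 0.29, 0.1874]
tool_rot: [0.991, -0.13, -0.0, 0.0]
contact_force: [0.5, 1.0, -3.8]
gripper_width: 0.0358
gripper_force: 25.0
```

{"fn": "move_arm", "kwargs": {
  "commands": [
    {"dx": 8, "dy": 0, "dz": 0, "roll": 0, "gripper": 30},
    {"dx": 16, "dy": 0, "dz": 0, "roll": 0, "gripper": 30},
    {"dx": 24, "dy": 0, "dz": 0, "roll": 0, "gripper": 30},
    {"dx": 32, "dy": 0, "dz": 0, "roll": 0, "gripper": 30},
    {"dx": 40, "dy": 0, "dz": 0, "roll": 0, "gripper": 30}
  ]
}}

```text
time: 6.5
position: [0.4849, 0.2792, 0.1876]
tool_rot: [0.991, -0.131, 0.0, 0.0]
contact_force: [0.7, -0.4, -4.1]
gripper_width: 0.0359
gripper_force: 25.0
```

{"fn": "move_arm", "kwargs": {
  "commands": [
    {"dx": 8, "dy": 0, "dz": 0, "roll": 0, "gripper": 30},
    {"dx": 16, "dy": 0, "dz": 0, "roll": 0, "gripper": 30},
    {"dx": 24, "dy": 0, "dz": 0, "roll": 0, "gripper": 30},
    {"dx": 32, "dy": 0, "dz": 0, "roll": 0, "gripper": 30},
    {"dx": 38, "dy": 0, "dz": 0, "roll": 0, "gripper": 30}
  ]
}}

```text
time: 7.0
position: [0.5215, 0.2694, 0.1876]
tool_rot: [0.991, -0.131, 0.0, 0.0]
contact_force: [0.2, 0.0, -3.7]
gripper_width: 0.0362
gripper_force: 25.0
```

{"fn": "move_arm", "kwargs": {
  "commands": [
    {"dx": 0, "dy": 0, "dz": 0, "roll": 0, "gripper": 30},
    {"dx": 0, "dy": 0, "dz": 0, "roll": 0, "gripper": 30},
    {"dx": 0, "dy": 0, "dz": 0, "roll": 0, "gripper": 30}
  ]
}}

```text
time: 7.3
position: [0.5205, 0.2698, 0.1876]
tool_rot: [0.991, -0.131, -0.0, 0.0]
contact_force: [-0.4, -0.1, -3.8]
gripper_width: 0.0363
gripper_force: 25.0
```

Run:
```python
from h import *
o=manip.get_obs();print(o["time"],o["position"],o["contact_force"])
a=[]
for n in("scene","top"):
    p,d,K,Rm,t=grab(n)
    c=p[200:350,190:340] if n=="scene" else p[150:300,140:290]
    a.append(cv2.resize(c,(400,400),interpolation=2))
cv2.imwrite("pics/a4.png",np.hstack(a)[:,:,::-1])
```

```text
7.3 [0.52051853 0.26975456 0.18758573] [-0.41863854 -0.1172081  -3.76479459]
```

View pics/a4.png

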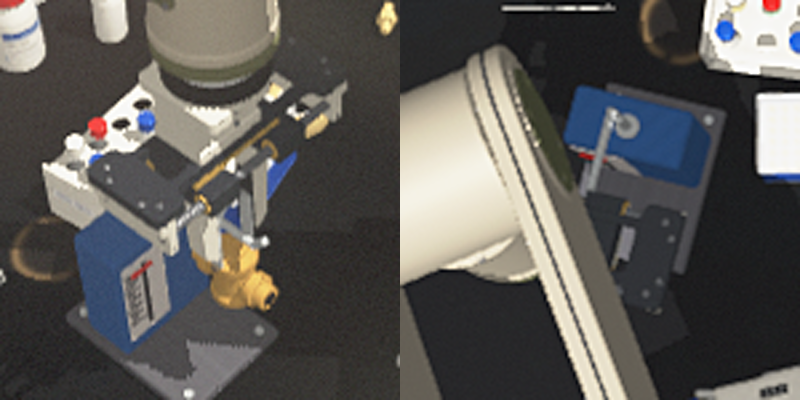

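The hook's upturned end shows at (263,240) left, poking out through the window between the two fingers, with no contact force. Next I'll lower slowly and watch the load.

{"fn": "move_arm", "kwargs": {
  "commands": [
    {"dx": 0, "dy": 0, "dz": 6, "roll": 0, "gripper": 30},
    {"dx": 0, "dy": 0, "dz": 12, "roll": 0, "gripper": 30},
    {"dx": 0, "dy": 0, "dz": 18, "roll": 0, "gripper": 30},
    {"dx": 0, "dy": 0, "dz": 24, "roll": 0, "gripper": 30},
    {"dx": 0, "dy": 0, "dz": 28, "roll": 0, "gripper": 30}
  ]
}}

```text
time: 7.9
position: [0.5204, 0.2695, 0.1585]
tool_rot: [0.991, -0.131, -0.001, 0.0]
contact_force: [0.0, 0.1, -4.7]
gripper_width: 0.0356
gripper_force: 25.0
```

{"fn": "move_arm", "kwargs": {
  "commands": [
    {"dx": 0, "dy": 0, "dz": 2, "roll": 0, "gripper": 30},
    {"dx": 0, "dy": 0, "dz": 4, "roll": 0, "gripper": 30},
    {"dx": 0, "dy": 0, "dz": 6, "roll": 0, "gripper": 30},
    {"dx": 0, "dy": 0, "dz": 8, "roll": 0, "gripper": 30},
    {"dx": 0, "dy": 0, "dz": 10, "roll": 0, "gripper": 30}
  ]
}}

```text
time: 8.4
position: [0.521, 0.2697, 0.1498]
tool_rot: [0.991, -0.131, 0.0, -0.0]
contact_force: [-1.1, 0.6, -2.0]
gripper_width: 0.036
gripper_force: 25.0
```

{"fn": "move_arm", "kwargs": {
  "commands": [
    {"dx": 0, "dy": 0, "dz": 1.5, "roll": 0, "gripper": 30},
    {"dx": 0, "dy": 0, "dz": 3, "roll": 0, "gripper": 30},
    {"dx": 0, "dy": 0, "dz": 4.5, "roll": 0, "gripper": 30},
    {"dx": 0, "dy": 0, "dz": 6, "roll": 0, "gripper": 30},
    {"dx": 0, "dy": 0, "dz": 6, "roll": 0, "gripper": 30}
  ]
}}

```text
time: 8.9
position: [0.5209, 0.2697, 0.1436]
tool_rot: [0.991, -0.131, 0.0, -0.0]
contact_force: [0.7, -0.7, -0.9]
gripper_width: 0.0358
gripper_force: 25.0
```

{"fn": "move_arm", "kwargs": {
  "commands": [
    {"dx": 0, "dy": 0, "dz": 1.5, "roll": 0, "gripper": 30},
    {"dx": 0, "dy": 0, "dz": 3, "roll": 0, "gripper": 30},
    {"dx": 0, "dy": 0, "dz": 5, "roll": 0, "gripper": 30},
    {"dx": 0, "dy": 0, "dz": 5, "roll": 0, "gripper": 30},
    {"dx": 0, "dy": 0, "dz": 5, "roll": 0, "gripper": 30}
  ]
}}

```text
time: 9.4
position: [0.5209, 0.2697, 0.1387]
tool_rot: [0.991, -0.131, 0.0, -0.0]
contact_force: [-0.2, 0.1, -0.2]
gripper_width: 0.0362
gripper_force: 25.0
```

{"fn": "move_arm", "kwargs": {
  "commands": [
    {"dx": 0, "dy": 0, "dz": 0, "roll": 0, "gripper": 30},
    {"dx": 0, "dy": 0, "dz": 0, "roll": 0, "gripper": 30},
    {"dx": 0, "dy": 0, "dz": 0, "roll": 0, "gripper": 30}
  ]
}}

```text
time: 9.7
position: [0.5209, 0.2697, 0.1388]
tool_rot: [0.991, -0.131, 0.0, -0.0]
contact_force: [-0.1, 0.1, -0.7]
gripper_width: 0.0362
gripper_force: 25.0
```

The weight is on the hook, so I'll release.

{"fn": "move_arm", "kwargs": {
  "commands": [
    {"dx": 0, "dy": 0, "dz": 0, "roll": 0, "gripper": 40},
    {"dx": 0, "dy": 0, "dz": 0, "roll": 0, "gripper": 50},
    {"dx": 0, "dy": 0, "dz": 0, "roll": 0, "gripper": 65},
    {"dx": 0, "dy": 0, "dz": 0, "roll": 0, "gripper": 80},
    {"dx": 0, "dy": 0, "dz": 0, "roll": 0, "gripper": 90}
  ]
}}

```text
time: 10.2
position: [0.5208, 0.2696, 0.1386]
tool_rot: [0.991, -0.131, 0.0, 0.0]
contact_force: [-1.1, -0.1, 0.6]
gripper_width: 0.0673
gripper_force: 0.0
```

{"fn": "move_arm", "kwargs": {
  "commands": [
    {"dx": 0, "dy": 0, "dz": 0, "roll": 0, "gripper": 90},
    {"dx": 0, "dy": 0, "dz": 0, "roll": 0, "gripper": 90},
    {"dx": 0, "dy": 0, "dz": 0, "roll": 0, "gripper": 90},
    {"dx": 0, "dy": 0, "dz": 0, "roll": 0, "gripper": 90}
  ]
}}

```text
time: 10.6
position: [0.5208, 0.2696, 0.1386]
tool_rot: [0.991, -0.131, -0.0, 0.0]
contact_force: [-0.8, 0.0, -0.1]
gripper_width: 0.0896
gripper_force: 0.0
```

{"fn": "move_arm", "kwargs": {
  "commands": [
    {"dx": 0, "dy": 0, "dz": -10, "roll": 0, "gripper": 90},
    {"dx": 0, "dy": 0, "dz": -30, "roll": 0, "gripper": 90},
    {"dx": 0, "dy": 0, "dz": -60, "roll": 0, "gripper": 90},
    {"dx": 0, "dy": 0, "dz": -95, "roll": 0, "gripper": 90},
    {"dx": 0, "dy": 0, "dz": -130, "roll": 0, "gripper": 90}
  ]
}}

```text
time: 11.1
position: [0.5206, 0.2696, 0.2707]
tool_rot: [0.991, -0.131, 0.0, -0.0]
contact_force: [0.1, 0.6, 0.5]
gripper_width: 0.09
gripper_force: 0.0
```

{"fn": "move_arm", "kwargs": {
  "commands": [
    {"dx": -30, "dy": 30, "dz": 0, "roll": 0, "gripper": 90},
    {"dx": -60, "dy": 60, "dz": 0, "roll": 0, "gripper": 90},
    {"dx": -90, "dy": 90, "dz": 0, "roll": 0, "gripper": 90},
    {"dx": -100, "dy": 120, "dz": 0, "roll": 0, "gripper": 90},
    {"dx": -100, "dy": 150, "dz": 0, "roll": 0, "gripper": 90}
  ]
}}

```text
time: 11.6
position: [0.3839, 0.1504, 0.2697]
tool_rot: [0.992, -0.13, 0.001, -0.0]
contact_force: [0.9, -0.3, 0.2]
gripper_width: 0.0902
gripper_force: 0.0
```

```bash
cat > chk.py <<'E'
from h import *
P=[]
for k in range(24):
    p,d,K,Rm,t=grab("scene")
    h=cv2.cvtColor(p,cv2.COLOR_RGB2HSV)[200:370,190:340]
    m=(h[...,0]>12)&(h[...,0]<28)&(h[...,1]>120)&(h[...,2]>80)
    nn,L,S,C=cv2.connectedComponentsWithStats(m.astype(np.uint8)); i=1+np.argmax(S[1:,4]); P.append(C[i])
print(np.array(P)[::2].round(2).tolist(), np.ptp(P,axis=0))
print(manip.get_obs()["time"],manip.get_obs()["position"])
q=grab("top")[0]
a=[cv2.resize(c,(400,400),interpolation=2) for c in(p[200:350,190:340],q[150:300,140:290])]
cv2.imwrite("pics/f1.png",np.hstack(a)[:,:,::-1])
E
python3 chk.py
```

```text
[[90.74, 118.59], [90.71, 118.64], [90.75, 118.64], [90.78, 118.69], [90.78, 118.58], [90.74, 118.58], [90.73, 118.65], [90.75, 118.65], [90.85, 118.58], [90.74, 118.66], [90.75, 118.62], [90.83, 118.56]] [0.16058081 0.13709525]
12.8 [0.3853425  0.15065876 0.26865944]
```

View pics/f1.png

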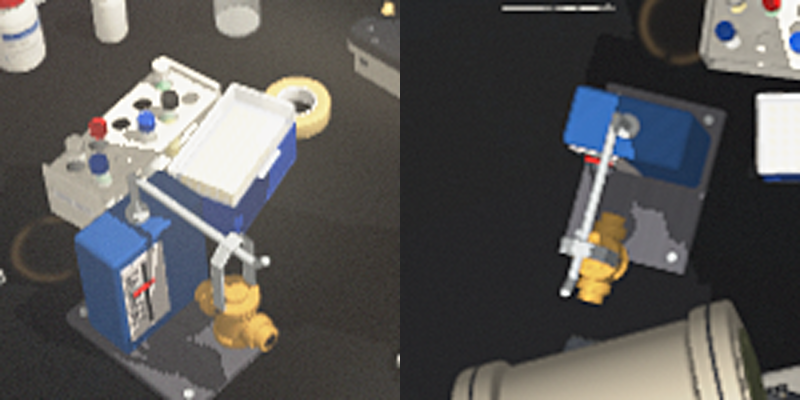

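The valve hangs by its bail on the hook (left (240,255), behind the upturned end). The pointer has moved down, and the valve's centroid stays within 0.16 px over 1.2 s, so it has settled.

{"fn": "move_arm", "kwargs": {
  "commands": [
    {"dx": 0, "dy": 0, "dz": 0, "roll": 0, "gripper": 90},
    {"dx": 0, "dy": 0, "dz": 0, "roll": 0, "gripper": 90},
    {"dx": 0, "dy": 0, "dz": 0, "roll": 0, "gripper": 90},
    {"dx": 0, "dy": 0, "dz": 0, "roll": 0, "gripper": 90},
    {"dx": 0, "dy": 0, "dz": 0, "roll": 0, "gripper": 90}
  ]
}}

```text
time: 13.35
position: [0.3853, 0.1507, 0.2686]
tool_rot: [0.991, -0.131, 0.0, -0.0]
contact_force: [0.0, 0.3, -0.5]
gripper_width: 0.0902
gripper_force: 0.0
```

```bash
python3 -c "
from h import *
print(manip.sign_off())"
```

```text
the job is handed in; nothing more can be done
None
```

The brass valve hangs still by its bail on the blue scale's hook, the arm is clear, the grey valve was not touched, and I handed the job in at about 13 s.

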